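# Run the fingertips along a roller conveyor to check that it turns

## Task

Check the little roller conveyor before use: begin at the end with the green disc and run your fingertips lightly along the tops of all five rollers to the end with the red disc, so that each roller in turn visibly rolls in that direction, then take the hand away. Turn no roller backwards, do not press one down to its stop or lift one in its seat, keep off the green frame and discs, and leave the tape roll, the carton and the marker where they are.

Things in the scene. Friction and masses are not known exactly. Their poses are not given: they have to be found in the camera images.
- conveyor: Fixed green frame of a short bench-top roller conveyor, 430 mm long along its y, 180 mm wide along its x. Origin on the table under its centre, z up. Two side rails (8 mm thick, centred at x = +/-86 mm) have their tops 104 mm above the table; a deck at each end (y from 160 to 215 mm either way, clear width 164 mm between the rails) has its top at 82 mm and carries a coloured disc. Five aluminium rollers lie across it, between the rails.
- start_disc: Green disc, 42 mm diameter, 4 mm thick, fixed on the deck (disc top at 86 mm) at the end where the stroke starts, which may be either end of the conveyor (y = +187 or -187 mm in its frame). Origin: centre of its underside.
- end_disc: Red disc, the same size, fixed on the deck at the other end, where the stroke finishes. Origin: centre of its underside.
- crest1 (a point): Top of roller 1 at its mid-length, 110 mm above the table when not pressed; sinks with the roller. Roller 1 is at y = -120 mm in the conveyor's frame. Rollers: 40 mm diameter, 150 mm long along the conveyor's x, 60 mm apart (20 mm gaps), each with an orange line along it, near the top at the start.
- roller1 (a joint): Turn of roller 1 about its axle, rad; starts within 0.15 of 0 and grows as its top moves towards the conveyor's +y. It turns freely with a little drag and stays where it is left.
- seat1 (a joint): How far roller 1 is pressed down on its sprung axle, m: 0 at rest, 0.014 on its stop, negative if lifted (at most 5 mm). The spring takes 0.4 N per mm and brings the roller back.
- crest2 (a point): Top of roller 2 at its mid-length, 110 mm above the table when not pressed; sinks with the roller. Roller 2 is at y = -60 mm in the conveyor's frame. Rollers: 40 mm diameter, 150 mm long along the conveyor's x, 60 mm apart (20 mm gaps), each with an orange line along it, near the top at the start.
- roller2 (a joint): Turn of roller 2 about its axle, rad; starts within 0.15 of 0 and grows as its top moves towards the conveyor's +y. It turns freely with a little drag and stays where it is left.
- seat2 (a joint): How far roller 2 is pressed down on its sprung axle, m: 0 at rest, 0.014 on its stop, negative if lifted (at most 5 mm). The spring takes 0.4 N per mm and brings the roller back.
- crest3 (a point): Top of roller 3 at its mid-length, 110 mm above the table when not pressed; sinks with the roller. Roller 3 is at y = 0 mm in the conveyor's frame. Rollers: 40 mm diameter, 150 mm long along the conveyor's x, 60 mm apart (20 mm gaps), each with an orange line along it, near the top at the start.
- roller3 (a joint): Turn of roller 3 about its axle, rad; starts within 0.15 of 0 and grows as its top moves towards the conveyor's +y. It turns freely with a little drag and stays where it is left.
- seat3 (a joint): How far roller 3 is pressed down on its sprung axle, m: 0 at rest, 0.014 on its stop, negative if lifted (at most 5 mm). The spring takes 0.4 N per mm and brings the roller back.
- crest4 (a point): Top of roller 4 at its mid-length, 110 mm above the table when not pressed; sinks with the roller. Roller 4 is at y = 60 mm in the conveyor's frame. Rollers: 40 mm diameter, 150 mm long along the conveyor's x, 60 mm apart (20 mm gaps), each with an orange line along it, near the top at the start.
- roller4 (a joint): Turn of roller 4 about its axle, rad; starts within 0.15 of 0 and grows as its top moves towards the conveyor's +y. It turns freely with a little drag and stays where it is left.
- seat4 (a joint): How far roller 4 is pressed down on its sprung axle, m: 0 at rest, 0.014 on its stop, negative if lifted (at most 5 mm). The spring takes 0.4 N per mm and brings the roller back.
- crest5 (a point): Top of roller 5 at its mid-length, 110 mm above the table when not pressed; sinks with the roller. Roller 5 is at y = 120 mm in the conveyor's frame. Rollers: 40 mm diameter, 150 mm long along the conveyor's x, 60 mm apart (20 mm gaps), each with an orange line along it, near the top at the start.
- roller5 (a joint): Turn of roller 5 about its axle, rad; starts within 0.15 of 0 and grows as its top moves towards the conveyor's +y. It turns freely with a little drag and stays where it is left.
- seat5 (a joint): How far roller 5 is pressed down on its sprung axle, m: 0 at rest, 0.014 on its stop, negative if lifted (at most 5 mm). The spring takes 0.4 N per mm and brings the roller back.
- tape_roll: Yellow packing-tape roll lying flat, 100 mm outer and 76 mm inner diameter, 48 mm high; loose bystander. Origin: centre of its underside.
- carton: Small closed cardboard carton 70 x 120 x 60 mm high with a pale band; loose bystander. Origin: centre of its underside.
- marker: White marker pen with a blue cap standing upright, 23 mm in diameter, 100 mm tall; loose bystander. Origin: centre of its underside.

How it is judged:
On the way, in this order (a step that is already met when the one before it is completed fails the run):
1. roller number 1 from the green end has been rolled at least 0.4 rad towards the red end (((y of start_disc in the frame of conveyor below 0 m and value of joint roller1 above 0.4 rad) or (not (y of start_disc in the frame of conveyor below 0 m) and value of joint roller5 below -0.4 rad))), for 0.05 s.
2. roller number 2 from the green end has been rolled at least 0.4 rad towards the red end (((y of start_disc in the frame of conveyor below 0 m and value of joint roller2 above 0.4 rad) or (not (y of start_disc in the frame of conveyor below 0 m) and value of joint roller4 below -0.4 rad))), for 0.05 s.
3. roller number 3 from the green end has been rolled at least 0.4 rad towards the red end (((y of start_disc in the frame of conveyor below 0 m and value of joint roller3 above 0.4 rad) or (not (y of start_disc in the frame of conveyor below 0 m) and value of joint roller3 below -0.4 rad))), for 0.05 s.
4. roller number 4 from the green end has been rolled at least 0.4 rad towards the red end (((y of start_disc in the frame of conveyor below 0 m and value of joint roller4 above 0.4 rad) or (not (y of start_disc in the frame of conveyor below 0 m) and value of joint roller2 below -0.4 rad))), for 0.05 s.
5. roller number 5 from the green end has been rolled at least 0.4 rad towards the red end (((y of start_disc in the frame of conveyor below 0 m and value of joint roller5 above 0.4 rad) or (not (y of start_disc in the frame of conveyor below 0 m) and value of joint roller1 below -0.4 rad))), for 0.05 s.
At the end, for the whole second after the job is handed in: All five rollers stand at least 0.4 rad from zero in the direction green disc to red disc, are still (under 0.2 rad/s) and have risen back to within 3 mm of their rest height (((y of start_disc in the frame of conveyor below 0 m and value of joint roller1 above 0.4 rad) or (not (y of start_disc in the frame of conveyor below 0 m) and value of joint roller1 below -0.4 rad)) and ((y of start_disc in the frame of conveyor below 0 m and value of joint roller2 above 0.4 rad) or (not (y of start_disc in the frame of conveyor below 0 m) and value of joint roller2 below -0.4 rad)) and ((y of start_disc in the frame of conveyor below 0 m and value of joint roller3 above 0.4 rad) or (not (y of start_disc in the frame of conveyor below 0 m) and value of joint roller3 below -0.4 rad)) and ((y of start_disc in the frame of conveyor below 0 m and value of joint roller4 above 0.4 rad) or (not (y of start_disc in the frame of conveyor below 0 m) and value of joint roller4 below -0.4 rad)) and ((y of start_disc in the frame of conveyor below 0 m and value of joint roller5 above 0.4 rad) or (not (y of start_disc in the frame of conveyor below 0 m) and value of joint roller5 below -0.4 rad)) and velocity of joint roller1 between -0.2 and 0.2 rad/s and velocity of joint roller2 between -0.2 and 0.2 rad/s and velocity of joint roller3 between -0.2 and 0.2 rad/s and velocity of joint roller4 between -0.2 and 0.2 rad/s and velocity of joint roller5 between -0.2 and 0.2 rad/s and value of joint each of seat1, seat2, seat3, seat4, seat5 below 0.003 m); the robot touches nothing.
It fails at once if a roller is turned backwards (more than 0.35 rad from zero, against the direction green to red) ((y of start_disc in the frame of conveyor below 0 m and value of joint any of roller1, roller2, roller3, roller4, roller5 below -0.35 rad) or (not (y of start_disc in the frame of conveyor below 0 m) and value of joint any of roller1, roller2, roller3, roller4, roller5 above 0.35 rad)).
It fails at once if a roller is pressed down more than 12.5 mm, onto its stop (value of joint any of seat1, seat2, seat3, seat4, seat5 above 0.0125 m).
It fails at once if a roller is lifted more than 3.5 mm in its seat (value of joint any of seat1, seat2, seat3, seat4, seat5 below -0.0035 m).
It fails at once if the green frame or a disc is touched with more than 2 N (contact force between any of the fingers, the arm and conveyor above 2 N or contact force between any of the fingers, the arm and start_disc above 2 N or contact force between any of the fingers, the arm and end_disc above 2 N).
It fails at once if a bystander is moved more than 15 mm (distance of any of tape_roll, carton, marker from where it was at the start of the episode above 0.015 m).
It also fails if it takes over 46 s, if anything falls off the work surface, if the arm or the gripper's body presses on something with over 40 N, if the wrist force passes 120 N, or if a joint passes its speed limit or range.

## Robot

A 7-joint arm with a two-finger parallel gripper is mounted at the origin on the work surface. World frame = base frame: x ahead of the robot, y to its left, z up, the work surface at z = 0. Lengths are in m, angles in rad, forces in N, time in s.
With the tool pointing down it reaches from about 0.4 to 0.875 m from the base axis. Payload 6.5 kg.
Tool frame: the origin (TCP) lies between the finger pads; the fingertips stand 17 mm ahead of it and the grasp point (between the pads) lies 2 mm behind it; y points along the fingers, x is the direction in which the jaws open and shut, and the axes are right-handed (so a half turn about y gives the same grasp; the last joint's range is limited). The gripper opens to 88 mm and grips with 3 to 60 N. Pads are 18 mm wide; open, the fingers measure 123 mm over their backs; the gripper's body (75 mm by 187 mm) begins 45 mm behind the grasp point.
Start: joints at [-1.374, 0.536, -0.004, 1.538, 0.003, 1.067, -0.071], TCP at [0.169, 0.628, 0.256] pointing down, gripper open.
Joint ranges: [-2.7, 2.7], [-0.37, 2.16], [-1.27, 1.26], [0.24, 2.4], [-1.31, 4.45], [0.19, 1.91], [-2.76, 2.76]. Speed limits (rad/s): [2.39, 2.39, 3.14, 3.14, 3.14, 3.14, 3.14].

## Interface

Orientations are given as a rotation vector (axis times angle).
In Python, from cell import manip, viewer gives the robot as it stands. The module is installed in compiled form; this text tells all that it offers.
- The arm moves only by the shell command python3 -m handwheel 'ROWS' [FORCE]. ROWS is JSON, a list of rows, each a list of 7 numbers: the opening, from 0 (shut) to 1 (fully open), then the shift along the tool's x, y, z in cm, then the turn, a rotation vector about the tool's x, y, z in rad. A call has 1 to 20 rows; each row shifts and turns the commanded pose from where the row before left it, along the tool's axes as they then stand; what a row does not reach is not made up. A row lasts 1/10 s, in which the tool goes at most 50 mm and 8.59 degrees, less where a joint would pass 70% of its speed; a pose out of reach is approached as far as the arm can. A call with a gripper value outside its range is refused whole. The fingers move at their own pace and stop on an object; FORCE is the grip in N (left out, the last holds). Time passes only in rows, so rows that do not move let the fingers close. It gives the time, the measured TCP pose, the force and the opening at its end, in the units of the state.
- manip.observe(): the state, without advancing time (a new reading comes with each control period).
- viewer.read_camera(name): name is "scene" or "side" or "wrist"; returns a dict with "color" (420x560x3 uint8, red, green, blue), "depth" (420x560 float32, m along the optical axis (not along the pixel's ray), 0 where there is no reading), "fx", "fy", "cx", "cy" (pixels), "R" (3x3) and "t" (3): a world point X has camera coordinates R X + t. Camera axes: x right, y down, z forward; pixel columns grow to the right and rows downward; lengths in m; the calibration is good to about 2 mm. The wrist camera is an equidistant fisheye: a pixel r from the principal point sees the ray r / f radians off the axis. A picture is of the moment at which its call begins.
- manip.job_done(): hands the job in, once; it reports no verdict.
The state is a dict: "t": time; "joint_pos": joint angles; "qvel": joint speeds; "joint_torque": joint torques, N m; "eef_pos": TCP position; "ee_rot": TCP orientation; "force": force on the tool from outside, world axes, zero at the start; "moment": the same for the moment, N m; "finger_gap": finger opening in m.
Only numpy, scipy, OpenCV 4.12 (cv2) and the standard library are available. Lean on these libraries where they do the work, as an engineer would, in place of code of your own. Each camera call takes 0.05 s, during which the arm holds its last target. There are 200 camera calls.

## Working session

There is one attempt and no reset: what is moved stays moved. The work goes in short steps, Python scripts to look and compute and a shell command to move; the robot and the scene stay as the last step left them, time stands still between calls to the robot, and variables do not carry over. Pictures are saved under pics/ and viewed, about 8 in all and at most 12, crops included, and the job is handed in when it is done.

```bash
mkdir -p pics; python3 - <<'E'
from cell import manip, viewer
import cv2,numpy as np
s=manip.observe()
for k in s: print(k,np.round(s[k],4))
ims=[]
for n in("scene","side"):
    c=viewer.read_camera(n); np.savez(n+".npz",**c); ims.append(c["color"][:,:,::-1]); print(n,c["fx"],c["cx"],c["cy"],np.round(c["R"],3).tolist(),np.round(c["t"],3))
    cv2.imwrite(f"pics/{n}0.png",ims[-1])
E
```

```text
t 0.0
joint_pos [-1.3742  0.5372 -0.0044  1.5388  0.0026  1.0673 -0.0712]
qvel [ 0.0002  0.0009  0.001   0.0009 -0.001  -0.0013 -0.0002]
joint_torque [-5.00000e-04 -5.70980e+01  9.90600e-01 -2.51601e+01 -5.63000e-02
  1.79000e-02  2.00000e-04]
eef_pos [0.1687 0.6271 0.2548]
ee_rot [-1.3233 -1.0126  1.0147]
force [-0.7877 -0.3961  0.562 ]
moment [0.0037 0.021  0.0114]
finger_gap 0.0879
scene 421.88650418935964 281.0657359883173 217.06302696950195 [[0.542, 0.84, 0.004], [0.706, -0.453, -0.544], [-0.455, 0.298, -0.839]] [-0.36  -0.326  1.031]
side 409.429689187195 286.8537107036758 208.33531288349897 [[0.801, -0.598, -0.02], [-0.354, -0.446, -0.822], [0.483, 0.665, -0.57]] [-0.448  0.326  0.525]
```

View pics/scene0.png

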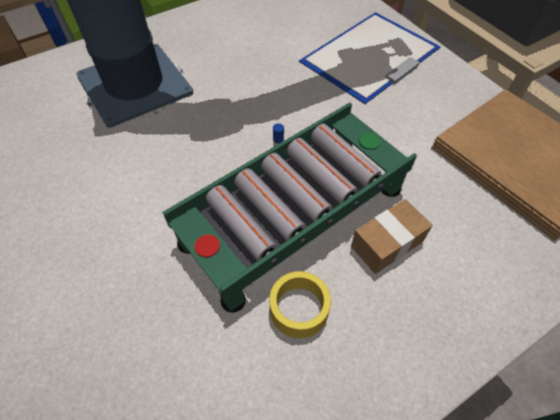

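View pics/side0.png

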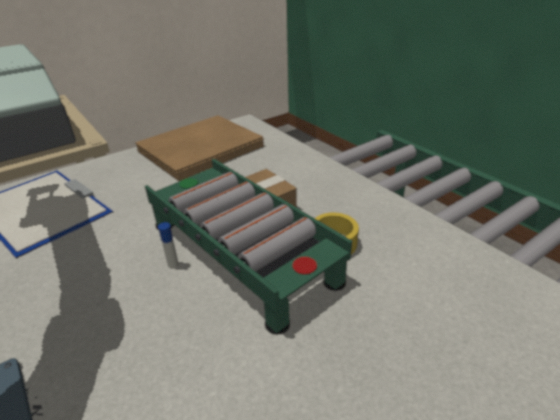

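The scene view shows the red disc at (207,246) and the green disc at (370,142). The marker is beside the near rail at (278,132). The carton (392,235) and the tape roll (300,303) are on the far side. The side view agrees, with the red disc at (305,265). Next I'll measure them.

```bash
cat > h.py <<'E'
import numpy as np,cv2
from scipy.spatial.transform import Rotation as Ro
def load(n): return dict(np.load(n+".npz"))
def ray(c,u,v,z):
    d=c["R"].T@np.array([(u-c["cx"])/c["fx"],(v-c["cy"])/c["fy"],1]); o=-c["R"].T@c["t"]
    return o+d*(z-o[2])/d[2]
def proj(c,X):
    p=c["R"]@X+c["t"]; return np.array([c["fx"]*p[0]/p[2]+c["cx"],c["fy"]*p[1]/p[2]+c["cy"]])
def blob(c,lo,hi,box=None):
    h=cv2.cvtColor(c["color"],cv2.COLOR_RGB2HSV); m=cv2.inRange(h,lo,hi)
    if box: k=np.zeros_like(m); x0,y0,x1,y1=box; k[y0:y1,x0:x1]=1; m=m*k
    n,l,st,ce=cv2.connectedComponentsWithStats(m); i=1+np.argmax(st[1:,4]); return ce[i],st[i]
E
python3 - <<'E'
from h import *
from cell import manip
s=manip.observe(); print(Ro.from_rotvec(s["ee_rot"]).as_matrix().round(3))
B={"scene":dict(r=(180,220,235,270),g=(352,128,388,158),m=(265,115,292,150),y=(255,260,345,345),c=(340,190,440,280)),
"side":dict(r=(285,250,325,280),g=(170,170,205,192),m=(150,215,185,245),y=(310,205,370,260),c=(250,165,300,210))}
R=dict(r=((0,180,90),(6,255,255),.086),g=((45,120,90),(75,255,255),.086),m=((105,120,50),(130,255,255),.09),y=((20,130,60),(32,255,255),.024),c=((8,70,40),(19,255,255),.03))
for n in B:
    c=load(n)
    for k in B[n]:
        try:
            ce,st=blob(c,*R[k][:2],B[n][k]); X=ray(c,*ce,R[k][2]); u=ce.round().astype(int)
            z=c["depth"][u[1],u[0]]; P=c["R"].T@(z*np.array([(ce[0]-c["cx"])/c["fx"],(ce[1]-c["cy"])/c["fy"],1])-c["t"])
            print(n,k,ce.round(1),st[2:],X.round(4),"depth",P.round(4))
        except Exception as e: print(n,k,e)
E
```

```text
[[ 0.26  -0.    -0.966]
 [ 0.966 -0.002  0.26 ]
 [-0.002 -1.    -0.   ]]
scene r [206.7 245.5] [ 24  22 398] [ 0.5489 -0.0701  0.086 ] depth [ 0.5485 -0.07    0.0854]
scene g [369.7 140.2] [ 22  16 262] [0.5115 0.3024 0.086 ] depth [0.5106 0.3034 0.0846]
scene m [277.9 132.8] [ 10  19 161] [0.4028 0.1611 0.09  ] depth [0.4064 0.1588 0.0944]
scene y [299.1 303.3] [  60   67 1998] [0.6937 0.0169 0.024 ] depth [ 0.6851  0.0241 -0.0045]
scene c [375.  245.2] [  49   55 1626] [0.6783 0.1907 0.03  ] depth [0.6879 0.1755 0.0592]
side r [304.4 265.1] [ 22  15 257] [ 0.5439 -0.0735  0.086 ] depth [ 0.5433 -0.0741  0.0868]
side g [188.2 182.6] [ 18  10 118] [0.5083 0.2991 0.086 ] depth [0.5085 0.2997 0.0856]
side m [165.  230.8] [ 13  20 195] [0.394  0.1579 0.09  ] depth [0.3926 0.1526 0.0939]
side y [341.4 225.1] [ 42  39 655] [0.7281 0.0281 0.024 ] depth [0.7286 0.0287 0.0234]
side c [284.1 190.9] [ 29  24 371] [0.7077 0.2082 0.03  ] depth [0.6806 0.1704 0.0594]
```

Each view puts the discs 374 mm apart, as given, and the two views agree to about 4 mm. Averaging them gives green at (0.510, 0.301) and red at (0.546, -0.072), so the stroke direction is (0.097, -0.995). The tool's y axis points down. I'll shut the fingers, turn 0.36 rad to line the jaw axis up with the stroke, then move over the green end.

```bash
python3 -m handwheel '[[0,0,0,0,0,-0.12,0],[0,0,0,0,0,-0.12,0],[0,0,0,0,0,-0.12,0],[0,-2.4,0,-1.92,0,0,0],[0,-2.4,0,-1.92,0,0,0],[0,-2.4,0,-1.92,0,0,0],[0,-2.4,0,-1.92,0,0,0],[0,-2.4,0,-1.92,0,0,0],[0,-2.4,0,-1.92,0,0,0],[0,-2.4,0,-1.92,0,0,0],[0,-2.4,0,-1.92,0,0,0],[0,-2.4,0,-1.92,0,0,0],[0,-2.4,0,-1.92,0,0,0],[0,-2.4,0,-1.92,0,0,0],[0,-2.4,0,-1.92,0,0,0],[0,-2.4,0,-1.92,0,0,0],[0,-2.4,0,-1.92,0,0,0],[0,-2.4,0,-1.92,0,0,0],[0,-2.4,0,-1.92,0,0,0]]' 10
python3 -m handwheel '[[0,0,0,0,0,0,0],[0,0,0,0,0,0,0],[0,0,0,0,0,0,0]]'
python3 - <<'E'
from h import *
from cell import manip,viewer
s=manip.observe(); M=Ro.from_rotvec(s["ee_rot"]).as_matrix(); print(M.round(3),s["eef_pos"],s["finger_gap"],s["force"],s["joint_pos"].round(2) if hasattr(s["joint_pos"],"round") else s["joint_pos"])
g=np.array([.51,.3008]);r=np.array([.5464,-.0718]);d=(r-g)/np.linalg.norm(r-g)
print("s,lat",(np.array(s["eef_pos"][:2])-g)@d,(np.array(s["eef_pos"][:2])-g)@[d[1],-d[0]], "stroke in tool",M.T@[*d,0])
c=viewer.read_camera("wrist"); cv2.imwrite("pics/w1.png",c["color"][:,:,::-1]); np.savez("wrist.npz",**c)
print(c["R"].round(3),c["t"],c["fx"],c["cx"],c["cy"])
E
```

```text
t: 2.0
eef_pos: [0.5124, 0.2742, 0.2554]
ee_rot: [-1.161, -1.28, 1.281]
force: [-0.4, 1.2, 0.2]
finger_gap: 0.0005
t: 2.3
eef_pos: [0.5109, 0.2764, 0.2555]
ee_rot: [-1.16, -1.281, 1.282]
force: [0.8, 0.7, -0.5]
finger_gap: 0.0006
[[-0.099 -0.001 -0.995]
 [ 0.995  0.    -0.099]
 [ 0.    -1.     0.001]] [0.51091061 0.27635929 0.25545555] 0.0005574657861713293 [ 0.79703125  0.69415851 -0.46128716] [-0.61  0.42  0.04  1.73 -0.02  0.99  1.12]
s,lat 0.02441345087768292 0.0014700468593860714 stroke in tool [-9.99998884e-01 -4.30664053e-04  1.43028026e-03]
[[-0.098  0.995  0.001]
 [ 0.951  0.093  0.294]
 [ 0.292  0.03  -0.956]] [-0.22446906 -0.55189084  0.23260966] 325.19226210127806 279.55548536158034 210.54558617977702
```

View pics/w1.png

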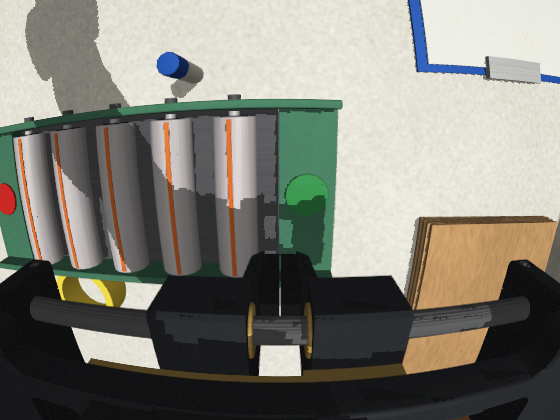

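The wrist view shows the shut fingertips at about (280,255). They are between the green disc (306,194) and the first roller (237,195), with the orange lines near the top. Descending to just above working height.

```bash
python3 -m handwheel '[[0,0,2,0,0,0,0],[0,0,2,0,0,0,0],[0,0,2,0,0,0,0],[0,0,2,0,0,0,0],[0,0,2,0,0,0,0],[0,0,1.5,0,0,0,0],[0,0,1,0,0,0,0],[0,0,0.5,0,0,0,0],[0,0,0.3,0,0,0,0],[0,0,0,0,0,0,0],[0,0,0,0,0,0,0],[0,0,0,0,0,0,0]]'
python3 - <<'E'
from h import *
from cell import manip,viewer
s=manip.observe(); print(s["eef_pos"],s["force"])
c=viewer.read_camera("side"); cv2.imwrite("pics/s2.png",cv2.resize(c["color"][130:340,120:400,::-1],None,fx=2.5,fy=2.5))
E
```

```text
t: 3.55
eef_pos: [0.5123, 0.2755, 0.1233]
ee_rot: [-1.162, -1.281, 1.28]
force: [-0.1, -0.6, 0.3]
finger_gap: 0.0007
[0.51226881 0.27547038 0.12332136] [-0.0625894  -0.59111347  0.32899376]
```

View pics/s2.png

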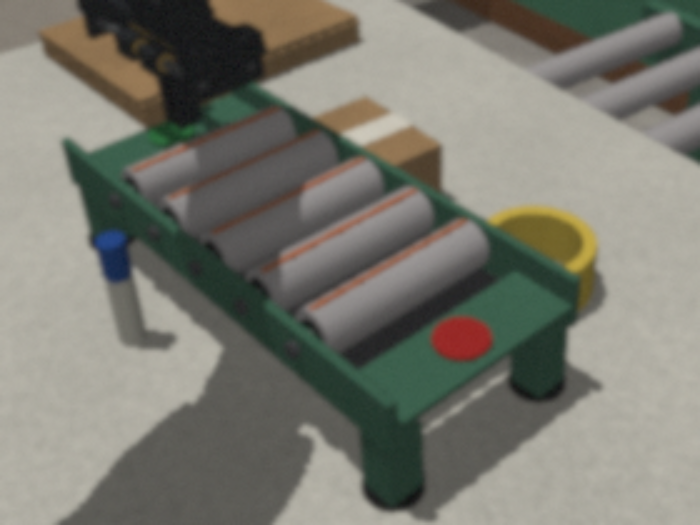

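The fingers stand between the green disc and the first roller, clear of both. The tips are at about 0.106 m, which should press each roller about 4 mm. Stroking over roller 1 and then checking.

```bash
python3 -m handwheel '[[0,-0.5,0,0,0,0,0],[0,-0.5,0,0,0,0,0],[0,-0.5,0,0,0,0,0],[0,-0.5,0,0,0,0,0],[0,-0.5,0,0,0,0,0],[0,-0.5,0,0,0,0,0],[0,-0.5,0,0,0,0,0],[0,-0.5,0,0,0,0,0],[0,-0.5,0,0,0,0,0]]'
python3 -m handwheel '[[0,-0.5,0,0,0,0,0],[0,-0.5,0,0,0,0,0],[0,-0.5,0,0,0,0,0],[0,-0.5,0,0,0,0,0],[0,-0.5,0,0,0,0,0]]'
python3 - <<'E'
from h import *
from cell import manip,viewer
s=manip.observe(); print(s["eef_pos"],s["force"])
c=viewer.read_camera("side"); a=cv2.resize(c["color"][130:340,120:400,::-1],None,fx=1.5,fy=1.5)
c=viewer.read_camera("wrist"); b=cv2.resize(c["color"][60:320,:,::-1],None,fx=.675,fy=.675)
k=np.zeros((a.shape[0],b.shape[1],3),np.uint8);k[:b.shape[0]]=b
cv2.imwrite("pics/s3.png",np.hstack([a,k]))
E
```

```text
t: 4.5
eef_pos: [0.5164, 0.2301, 0.1228]
ee_rot: [-1.162, -1.281, 1.28]
force: [0.6, 0.4, 1.1]
finger_gap: 0.0005
t: 5.0
eef_pos: [0.5185, 0.2051, 0.1225]
ee_rot: [-1.161, -1.28, 1.281]
force: [-0.5, -0.4, -0.5]
finger_gap: 0.0007
[0.51848528 0.20514012 0.12251514] [-0.51301248 -0.38666055 -0.48657032]
```

View pics/s3.png

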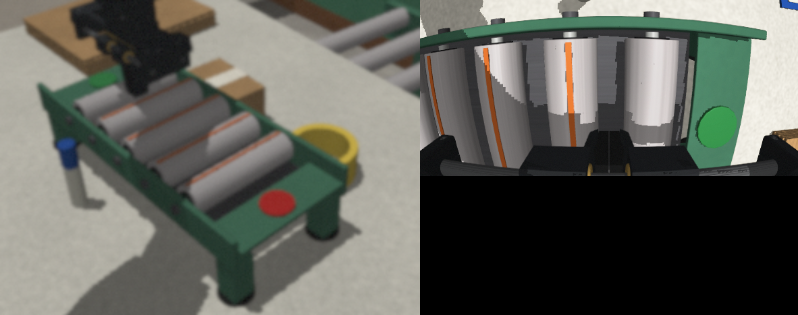

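Roller 1's orange line has rolled out of view in the wrist image (it was on top of the roller, now at (650,85)). Roller 2's line at (570,90) and the others have not moved. Continuing.

```bash
python3 -m handwheel '[[0,-0.5,0,0,0,0,0],[0,-0.5,0,0,0,0,0],[0,-0.5,0,0,0,0,0],[0,-0.5,0,0,0,0,0],[0,-0.5,0,0,0,0,0],[0,-0.5,0,0,0,0,0],[0,-0.5,0,0,0,0,0],[0,-0.5,0,0,0,0,0],[0,-0.5,0,0,0,0,0],[0,-0.5,0,0,0,0,0],[0,-0.5,0,0,0,0,0],[0,-0.5,0,0,0,0,0]]'
python3 - <<'E'
from h import *
from cell import manip,viewer
s=manip.observe(); print(s["eef_pos"],s["force"])
c=viewer.read_camera("wrist"); cv2.imwrite("pics/w4.png",c["color"][:330,:,::-1])
E
```

```text
t: 6.3
eef_pos: [0.5244, 0.1454, 0.1226]
ee_rot: [-1.162, -1.28, 1.281]
force: [0.5, -0.2, -0.3]
finger_gap: 0.0006
[0.52442378 0.14544086 0.12255224] [ 0.49254943 -0.16831908 -0.33113832]
```

View pics/w4.png

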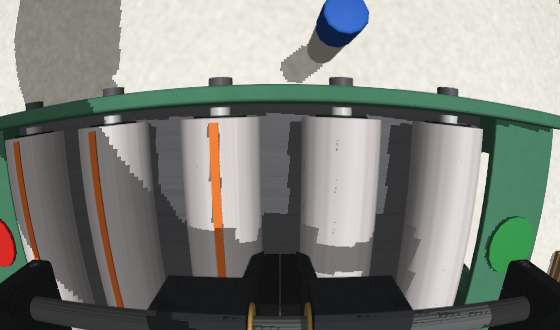

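Rollers 1 (450,190) and 2 (340,190) have rolled their lines out of sight. Rollers 3–5 are untouched, with lines at (215,190), (105,210) and (25,200). Height is steady, so I'll stroke the remaining three.

```bash
python3 -m handwheel '[[0,-0.5,0,0,0,0,0],[0,-0.5,0,0,0,0,0],[0,-0.5,0,0,0,0,0],[0,-0.5,0,0,0,0,0],[0,-0.5,0,0,0,0,0],[0,-0.5,0,0,0,0,0],[0,-0.5,0,0,0,0,0],[0,-0.5,0,0,0,0,0],[0,-0.5,0,0,0,0,0],[0,-0.5,0,0,0,0,0],[0,-0.5,0,0,0,0,0],[0,-0.5,0,0,0,0,0]]'
python3 -m handwheel '[[0,-0.5,0,0,0,0,0],[0,-0.5,0,0,0,0,0],[0,-0.5,0,0,0,0,0],[0,-0.5,0,0,0,0,0],[0,-0.5,0,0,0,0,0],[0,-0.5,0,0,0,0,0],[0,-0.5,0,0,0,0,0],[0,-0.5,0,0,0,0,0],[0,-0.5,0,0,0,0,0],[0,-0.5,0,0,0,0,0],[0,-0.5,0,0,0,0,0],[0,-0.5,0,0,0,0,0]]'
python3 -m handwheel '[[0,-0.5,0,0,0,0,0],[0,-0.5,0,0,0,0,0],[0,-0.5,0,0,0,0,0],[0,-0.5,0,0,0,0,0],[0,-0.5,0,0,0,0,0],[0,-0.5,0,0,0,0,0],[0,-0.5,0,0,0,0,0],[0,-0.5,0,0,0,0,0],[0,-0.5,0,0,0,0,0],[0,-0.5,0,0,0,0,0],[0,-0.5,0,0,0,0,0],[0,-0.5,0,0,0,0,0],[0,0,0,0,0,0,0]]'
python3 -m handwheel '[[0,0,-0.5,0,0,0,0],[0,0,-1,0,0,0,0],[0,0,-2,0,0,0,0],[0,0,-2,0,0,0,0],[0,0,-2,0,0,0,0],[0,0,-2,0,0,0,0],[0,0,-2,0,0,0,0],[0,0,-2,0,0,0,0],[0,0,0,0,0,0,0],[0,0,0,0,0,0,0],[0,0,0,0,0,0,0],[0,0,0,0,0,0,0],[0,0,0,0,0,0,0],[0,0,0,0,0,0,0],[0,0,0,0,0,0,0]]'
python3 - <<'E'
from h import *
from cell import manip,viewer
s=manip.observe(); print(s["eef_pos"],s["force"])
c=viewer.read_camera("wrist"); d=viewer.read_camera("scene")
a=c["color"][:330,:,::-1]; b=d["color"][90:340,150:450,::-1]
k=np.zeros((330,300,3),np.uint8); k[:250]=b
cv2.imwrite("pics/w5.png",cv2.resize(np.hstack([a,k]),None,fx=.92,fy=.92))
np.savez("scene2.npz",**d)
for n in ("scene","scene2"):
    q=load(n)
    for l,h,bx in (((20,130,60),(32,255,255),(255,260,345,345)),((105,120,50),(130,255,255),(265,115,292,150)),((8,70,40),(19,255,255),(340,190,440,280))): print(n,blob(q,l,h,bx)[0].round(1))
E
```

```text
t: 7.55
eef_pos: [0.5302, 0.0858, 0.1226]
ee_rot: [-1.161, -1.28, 1.281]
force: [-0.1, 0.0, 0.6]
finger_gap: 0.0002
t: 8.75
eef_pos: [0.5361, 0.0261, 0.1226]
ee_rot: [-1.161, -1.28, 1.281]
force: [-0.6, -0.4, 1.0]
finger_gap: 0.0007
t: 10.05
eef_pos: [0.5419, -0.0342, 0.1226]
ee_rot: [-1.162, -1.279, 1.28]
force: [-0.3, 0.4, 0.2]
finger_gap: 0.0003
t: 11.55
eef_pos: [0.5419, -0.0332, 0.2575]
ee_rot: [-1.161, -1.28, 1.281]
force: [-0.4, -0.3, 0.4]
finger_gap: 0.0007
[ 0.54187705 -0.03323883  0.25748585] [-0.37370047 -0.29172321  0.42183047]
scene [299.1 303.3]
scene [277.9 132.8]
scene [375.  245.2]
scene2 [299.1 303.3]
scene2 [278.  133.1]
scene2 [375.  245.2]
```

View pics/w5.png

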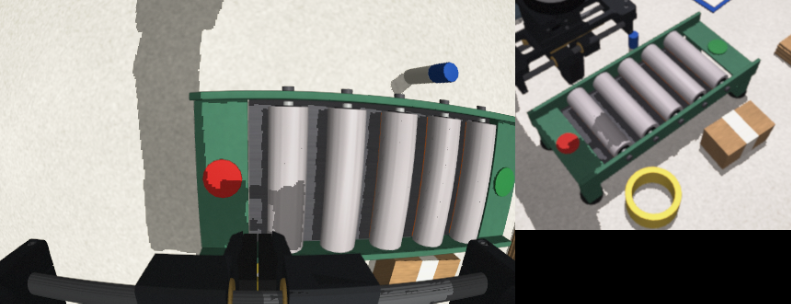

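All five orange lines have rolled off the tops. Traces show on the red-facing sides at about (415,190) and (455,190), which is the right direction. The bystanders are unmoved and the hand is 13 cm clear.

```bash
python3 -c "
from cell import manip
print(manip.job_done())"
```

```text
the job is handed in; nothing more can be done
None
```

I ran the closed fingertips along the tops of all five rollers, from the green disc to the red disc, and handed the job in at about 11.6 s of the 46 s allowed. The commanded tip height was about 4 mm below the roller tops, at 5 cm/s. I then lifted the hand about 13 cm clear.

**Rollers:** The last pictures show every roller's orange line rolled off the top, with faint traces on the red-facing sides of two of them. In the pictures after the first and second rollers, the ones ahead still had their lines on top. After the lift, I saw no roller still pressed down.

**Bystanders and forces:** The tape roll, carton and marker are at the same pixels as at the start, to within 0.3 px. Every wrist force reading stayed near the noise level, at about 1 N.

**Not measured directly:** Roller angles, speeds and press depth were not measured; I judged them from the orange lines and the tool height. The two cameras differed by about 4 mm on where the discs are, so I used the average, which was close enough here. No check failed.

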